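# Put two microscope objectives away in their canisters

### The job

Put the two bare microscope objectives away in their own canisters: stand each one upright, nose up, in the seat of the base that bears its colour, then put the cover of the same colour over it so that it sits fully down on the base inside the rim. Never tip an objective over, and leave the closed canister, the oil bottle and the filter cube where they are.

Things in the scene. Friction and masses are not known exactly. Their poses are not given: they have to be found in the camera images.
- blue_objective_center (a point): The large microscope objective: a white lens barrel with a blue ring, standing nose up on its black thread cap on the table. 60 mm tall; the cap is 34 mm across and 12 mm high, the barrel above it at most 30 mm across, tapering to the nose over its upper third. 0.23 kg. The point is on its axis, half-way up (30 mm above its foot); z is its axis, up.
- red_objective_center (a point): The small microscope objective: white and steel barrel with a red ring and red sloping shoulder, standing nose up on its black thread cap. 50 mm tall; the cap is 28 mm across and 9 mm high, the barrel above it 25 to 26 mm across up to 36 mm above the foot, then it tapers to the nose. 0.12 kg. The point is on its axis, half-way up (25 mm above its foot); z is its axis, up.
- blue_base: Canister base for the large objective: a low round black dish, 68 mm across and 7.5 mm high, with a blue ring on the top of its rim. It lies loose on the table (0.2 kg). Inside the 3 mm thick rim (62 mm across inside) is a grey ledge 4 mm above the table on which the cover stands; in its middle is a round seat 44 mm across whose floor is 2 mm above the table, on which the objective stands. Origin: centre of its underside; z up.
- red_base: Canister base for the small objective: a low round black dish, 59 mm across and 7.5 mm high, with a red ring on the top of its rim. It lies loose on the table (0.2 kg). Inside the 3 mm thick rim (53 mm across inside) is a grey ledge 4 mm above the table on which the cover stands; in its middle is a round seat 38 mm across whose floor is 2 mm above the table, on which the objective stands. Origin: centre of its underside; z up.
- blue_cover_center (a point): Cover of the large canister: a clear tube, open below, closed at the top by a black ribbed lid with a blue disc on it; it stands on the table, mouth down, empty. 66 mm tall; the lid is the top 20 mm and 53 mm across (54 over the ribs), the tube below it 51 mm across outside and 47 mm inside, the space inside 62 mm high. 0.05 kg. To be gripped across the lid. The point is on its axis, half-way up (33 mm above its lower edge); z is its axis, up.
- red_cover_center (a point): Cover of the small canister: a clear tube, open below, closed at the top by a black ribbed lid with a red disc on it; it stands on the table, mouth down, empty. 56 mm tall; the lid is the top 20 mm and 44 mm across (45 over the ribs), the tube below it 42 mm across outside and 38 mm inside, the space inside 52 mm high. 0.05 kg. To be gripped across the lid. The point is on its axis, half-way up (28 mm above its lower edge); z is its axis, up.
- full_canister: Another objective, already put away: a closed canister with a plain black lid and clear wall, 51 mm across, 71 mm tall, at the left end of the work. Not part of the job. Origin: centre of its underside.
- oil_bottle: Amber dropper bottle with a black cap, 30 mm across, 86 mm tall, at the right end of the work. Not part of the job. Origin: centre of its underside.
- cube: Black filter cube, about 40 mm on a side, behind the work. Not part of the job. Origin: centre of its underside. (Also not part of the job, and fixed: a touch controller 68 mm high in the middle of the work, from about y = 0.07 to 0.23 m; the instruments, 0.15 m high and more, behind x = 0.59 m; the microscope at the right, whose eyepieces overhang from 0.37 m up, beyond x = 0.49 m and y = -0.33 m.)
Things that resemble listed ones, but are neither listed nor needed, are in the scene too. What is shaped like the part that bears red_cover_center but pink is not meant.

How it is judged:
By the outcome, as a careful person would: the job done as asked, in the order asked, and still so for the second after the job is handed in, with the robot touching nothing.
It also fails if it takes over 128 s, if anything falls off the work surface, if the arm or the gripper's body presses on something with over 40 N, if the wrist force passes 120 N, or if a joint passes its speed limit or range.

### The arm

A 7-joint arm with a two-finger parallel gripper is mounted at the origin on a cart in front of the work surface, level with it; the furniture and walls round the work are solid. World frame = base frame: x ahead of the robot, y to its left, z up, the work surface at z = 0. Lengths are in m, angles in degrees, forces in N, time in s.
With the tool pointing down it reaches from about 0.425 to 0.875 m from the base axis. Payload 4.7 kg.
Tool frame: the origin (TCP) lies at the very end of the fingers, on their centre line; the grasp point (between the pads) lies env.hold_point_z behind it (env.hold_point_z is the distance from the TCP to the grasp point, in m); z points along the fingers, y is the line along which they close (so a half turn about z gives the same grasp; the last joint's range is limited). The gripper opens to 87 mm and grips with 3 to 60 N. Pads are 19 mm wide; open, the fingers measure 117 mm over their backs; the gripper's body (75 mm by 190 mm) begins 51 mm behind the grasp point.
Start: joints at [0.808, 18.392, -4.016, 83.108, 1.295, 78.541, -3.26], TCP at [0.65, -0, 0.197] pointing down, gripper open.
Joint ranges: [-163.93, 163.93], [-17.29, 119.83], [-79.2, 71.16], [3.27, 140.29], [-89.18, 269.18], [5.43, 117.66], [-154.24, 154.24]. Speed limits (degrees/s): [147.25, 147.25, 180, 180, 180, 180, 180].

### API

Orientations are given as [roll, pitch, yaw] about the fixed x, y, z axes, in that order (R = Rz(yaw) Ry(pitch) Rx(roll)).
In Python, from cell import env gives the robot as it stands.
- The arm moves only by the shell command python3 -m jog 'ROWS' [FORCE]. ROWS is JSON, a list of rows, each an object with "dp": the shift along the tool's x, y, z in cm, a list of three; "twist": the turn about the tool's z in degrees; "fingers": the opening, from 0 (shut) to 1 (fully open). A call has 1 to 8 rows; each row is the pose to reach, as a shift and turn from the pose commanded when the call began, along the tool's axes at that moment; what a row does not reach only later rows make up. A row lasts 1/8 s, in which the tool goes at most 62.5 mm and 10.7 degrees, less where a joint would pass 70% of its speed; a pose out of reach is approached as far as the arm can. A call with a gripper value outside its range is refused whole. The fingers move at their own pace and stop on an object; FORCE is the grip in N (left out, the last holds). Time passes only in rows, so rows that repeat a pose let the fingers close. It gives the time, the measured TCP pose, the force, the opening and the grip force at its end, in the units of the state.
- env.get_obs(): the state, without advancing time (a new reading comes with each control period).
- env.read_camera(name): name is "scene" or "side" or "wrist"; returns a dict with "pixels" (480x640x3 uint8, blue, green, red), "depth" (480x640 float32, m along the optical axis (not along the pixel's ray), 0 where there is no reading), "fx", "fy", "cx", "cy" (pixels), "rvec" (rotation vector, rad) and "tvec" (3), from world to camera coordinates, as OpenCV has them. Camera axes: x right, y down, z forward; pixel columns grow to the right and rows downward; lengths in m; the calibration is good to about 2 mm. A picture is of the moment at which its call begins.
- env.sign_off(): hands the job in; it is judged then, once.
The state is a dict: "time_s": time; "qpos": joint angles; "joint_velocities": joint speeds; "effort": joint torques, N m; "tool_pos": TCP position; "tool_rot": TCP orientation; "force": force on the tool from outside, world axes, zero at the start; "wrist_torque": the same for the moment, N m; "grip_width": finger opening in m; "grasp_force": force on a finger pad.
Only numpy, scipy, OpenCV 4.12 (cv2) and the standard library are available. Lean on these libraries where they do the work, as an engineer would, in place of code of your own. Each camera call takes 0.05 s, during which the arm holds its last target. There are 200 camera calls.

## Working session

There is one attempt and no reset: what is moved stays moved. The work goes in short steps, Python scripts to look and compute and a shell command to move; the robot and the scene stay as the last step left them, time stands still between calls to the robot, and variables do not carry over. Pictures are saved under pics/ and viewed, at most 14 in all, crops included, and the job is handed in when it is done.

```bash
mkdir -p pics; cat > h.py <<'E'
import numpy as np, cv2
from cell import env
def cam(n,save=None):
    c=env.read_camera(n)
    if save: cv2.imwrite('pics/'+save+'.png',c['pixels'])
    c['R']=cv2.Rodrigues(np.array(c['rvec'],float))[0]; c['t']=np.array(c['tvec'],float).ravel()
    return c
def ray(c,u,v,z):
    "pixel -> world point on plane height z"
    d=c['R'].T@np.array([(u-c['cx'])/c['fx'],(v-c['cy'])/c['fy'],1]); o=-c['R'].T@c['t']
    return o+d*(z-o[2])/d[2]
def cloud(c):
    v,u=np.mgrid[:480,:640]; d=c['depth']
    p=np.stack([(u-c['cx'])/c['fx']*d,(v-c['cy'])/c['fy']*d,d],-1)
    return (p-c['t'])@c['R']
E
python3 - <<'E'
from h import *
o=env.get_obs(); print(o['tool_pos'],o['tool_rot'],o['time_s'],env.hold_point_z,o['grip_width'],o['force'])
for n in('scene','side','wrist'):
    c=cam(n,n+'0'); print(n,-c['R'].T@c['t'],c['fx'])
E
```

```text
[ 6.49411817e-01 -7.85326652e-05  1.95864598e-01] [-1.79892053e+02  7.83885867e-03  9.00023159e+01] 0.0 0.0187 0.08712934350625873 [ 0.20401295 -0.76401481  0.67530231]
scene [-0.04434672 -0.93242534  0.54355108] 536.165935552025
side [-0.00196564  1.42791362  1.30106298] 624.4807396750261
wrist [0.64939258 0.07664291 0.38325278] 342.8124863003242
```

View pics/scene0.png

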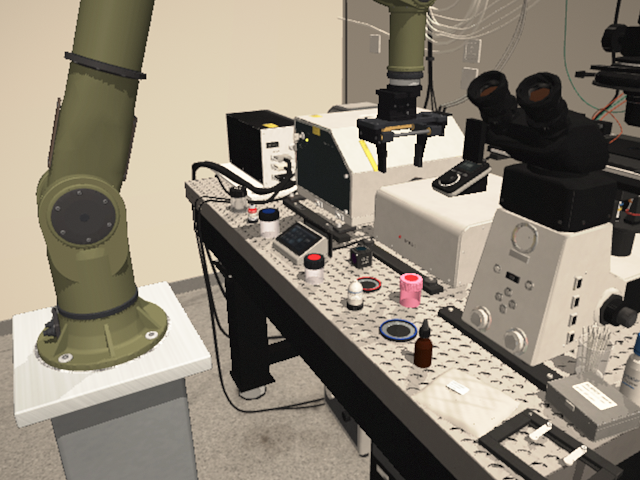

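View pics/side0.png

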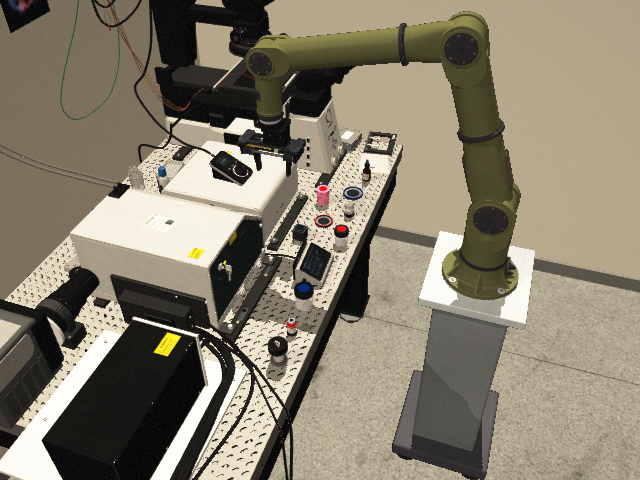

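View pics/wrist0.png

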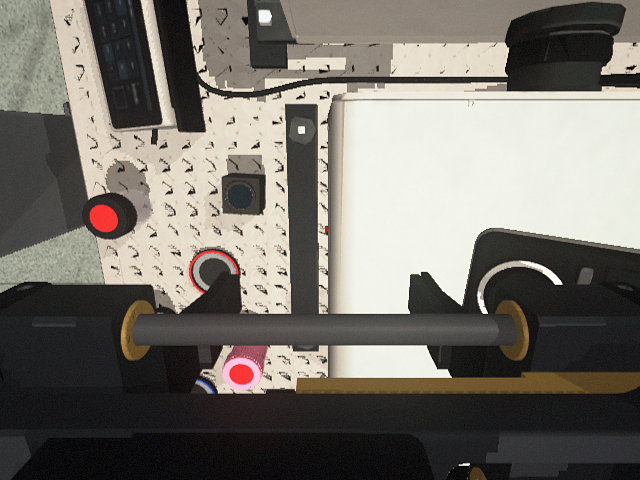

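Scene view: red objective (252,214), blue cover (269,222), red cover (314,266), red base (368,285), blue objective (355,295), pink decoy (410,290), blue base (397,329), bottle (424,345), cube (360,256), full canister (238,200). The side view shows the same at (291,326), (304,291), (341,232), (323,221), (349,208), pink (323,195), blue base (352,193). The wrist view has the red cover at (104,218) and the red base at (214,272).

```bash
cat > m.py <<'E'
from h import *
def blobs(c,col,roi):
    h=cv2.cvtColor(c['pixels'],cv2.COLOR_BGR2HSV); H,S,V=cv2.split(h)
    m=(((H<6)|(H>174))&(S>170)&(V>80)) if col=='r' else ((H>100)&(H<130)&(S>110)&(V>40))
    k=np.zeros_like(m); x0,y0,x1,y1=roi; k[y0:y1,x0:x1]=1
    m=(m&k).astype(np.uint8); n,l,s,ce=cv2.connectedComponentsWithStats(m,connectivity=8)
    return [(s[i],ce[i]) for i in range(1,n) if s[i,4]>=6]
E
python3 - <<'E'
from m import *
rois={'scene':(220,170,440,380),'side':(260,170,380,370)}
for n in rois:
    c=cam(n)
    for col in 'rb':
        for s,ce in blobs(c,col,rois[n]):
            bc=(s[0]+(s[2]-1)/2,s[1]+(s[3]-1)/2)
            print(n,col,s,*[ (z,*ray(c,*bc,z)[:2].round(4)) for z in(.0075,.025,.034,.056,.066)])
    P=cloud(c); 
    # white objective barrels/other tops by depth
    x0,y0,x1,y1=rois[n]; Q=P[y0:y1,x0:x1].reshape(-1,3)
    ok=(Q[:,0]>.38)&(Q[:,0]<.59)&(Q[:,2]>.015)&(Q[:,2]<.1)&(np.abs(Q[:,1])<.5)
    g=np.zeros((240,440),np.uint8); q=Q[ok]
    g[((q[:,0]-.36)*1000).astype(int).clip(0,239),((q[:,1]+.5)*440).astype(int).clip(0,439)]=1
    g=cv2.morphologyEx(g,cv2.MORPH_CLOSE,np.ones((7,5)))
    k,l,s,ce=cv2.connectedComponentsWithStats(g)
    lab=l[((q[:,0]-.36)*1000).astype(int).clip(0,239),((q[:,1]+.5)*440).astype(int).clip(0,439)]
    for i in range(1,k):
        w=q[lab==i]
        if len(w)>25: print(n,'obj',len(w),w.min(0).round(3),w.max(0).round(3))
E
```

```text
scene r [249 208   8   3  12] (0.0075, np.float64(0.4735), np.float64(0.4694)) (0.025, np.float64(0.4566), np.float64(0.4237)) (0.034, np.float64(0.4479), np.float64(0.4001)) (0.056, np.float64(0.4266), np.float64(0.3426)) (0.066, np.float64(0.417), np.float64(0.3165))
scene r [308 254  13   6  65] (0.0075, np.float64(0.4789), np.float64(0.0897)) (0.025, np.float64(0.4618), np.float64(0.0564)) (0.034, np.float64(0.4531), np.float64(0.0392)) (0.056, np.float64(0.4316), np.float64(-0.0028)) (0.066, np.float64(0.4218), np.float64(-0.0218))
scene r [405 275  13   6  55] (0.0075, np.float64(0.613), np.float64(-0.1091)) (0.025, np.float64(0.5915), np.float64(-0.136)) (0.034, np.float64(0.5805), np.float64(-0.1498)) (0.056, np.float64(0.5535), np.float64(-0.1836)) (0.066, np.float64(0.5412), np.float64(-0.199))
scene r [375 279   6  10  15] (0.0075, np.float64(0.5341), np.float64(-0.0967)) (0.025, np.float64(0.5152), np.float64(-0.124)) (0.034, np.float64(0.5055), np.float64(-0.138)) (0.056, np.float64(0.4818), np.float64(-0.1723)) (0.066, np.float64(0.471), np.float64(-0.1879))
scene b [26
[... 3567 characters left out ...]
56, np.float64(0.4534), np.float64(0.2805)) (0.066, np.float64(0.4498), np.float64(0.2898))
side obj 225 [ 0.409 -0.021  0.015] [0.453 0.03  0.064]
side obj 130 [0.417 0.474 0.016] [0.467 0.5   0.076]
side obj 1219 [0.422 0.079 0.015] [0.523 0.228 0.073]
side obj 432 [0.422 0.265 0.015] [0.477 0.32  0.074]
side obj 120 [0.432 0.388 0.016] [0.456 0.419 0.055]
side obj 111 [ 0.433 -0.148  0.015] [ 0.463 -0.117  0.063]
side obj 64 [ 0.435 -0.357  0.016] [ 0.465 -0.329  0.05 ]
side obj 200 [ 0.531 -0.202  0.015] [ 0.576 -0.151  0.065]
side obj 176 [0.541 0.    0.015] [0.585 0.046 0.046]
side obj 40 [ 0.569 -0.334  0.015] [ 0.59  -0.288  0.045]
side obj 168 [0.573 0.143 0.015] [0.59  0.311 0.037]
```

```bash
python3 -m jog '[{"dp":[-4,-3,0]},{"dp":[-9,-7,0]},{"dp":[-14,-11,0]},{"dp":[-19,-15,0]},{"dp":[-23,-18,0]},{"dp":[-26,-19,0]},{"dp":[-26,-19,0]},{"dp":[-26,-19,0]}]'
python3 - <<'E'
from m import *
c=cam('wrist','w1'); print(-c['R'].T@c['t'])
for col in 'rb':
  for s,ce in blobs(c,col,(0,0,640,480)):
    bc=(s[0]+(s[2]-1)/2,s[1]+(s[3]-1)/2); print(col,s,ray(c,*bc,.0075)[:2].round(4),ray(c,*bc,.056)[:2].round(4))
E
```

```text
[0.64950923 0.07665125 0.38373278]
r [ 89 204  29  28 619] [ 0.3995 -0.012 ] [ 0.4318 -0.0006]
r [324 226   4   6  19] [ 0.6503 -0.0247] [ 0.6502 -0.0117]
r [189 250  49  44 209] [ 0.5176 -0.0773] [ 0.5346 -0.0575]
r [229 364  24  20 364] [ 0.5403 -0.2195] [ 0.5544 -0.1813]
b [197 378  18  16  49] [ 0.4931 -0.2381] [ 0.5132 -0.1976]validation failed for argument at $[0]...
```

View pics/w1.png

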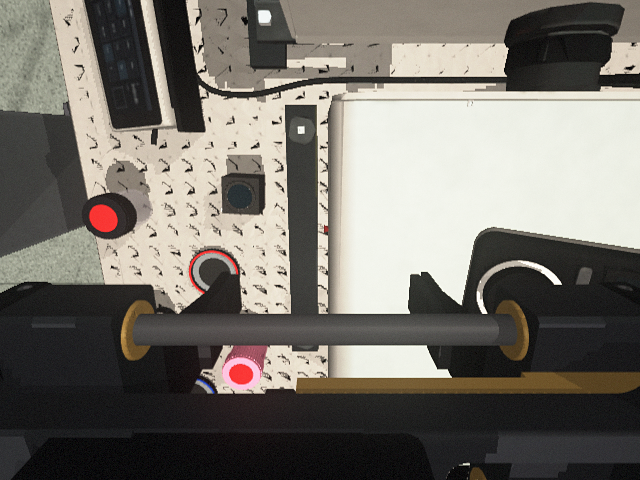

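The move was refused, so every row probably needs all the keys. The picture is unchanged, with the red base ring centred near (213,273).

```bash
python3 -m jog '[{"dp":[-4,-3,0],"twist":0,"fingers":1},{"dp":[-9,-7,0],"twist":0,"fingers":1},{"dp":[-14,-11,0],"twist":0,"fingers":1},{"dp":[-19,-15,0],"twist":0,"fingers":1},{"dp":[-23,-18,0],"twist":0,"fingers":1},{"dp":[-26,-19,0],"twist":0,"fingers":1},{"dp":[-26,-19,0],"twist":0,"fingers":1},{"dp":[-26,-19,0],"twist":0,"fingers":1}]'
python3 - <<'E'
from m import *
c=cam('wrist','w2'); print(-c['R'].T@c['t'])
for col in 'rb':
  for s,ce in blobs(c,col,(0,0,640,480)):
    bc=(s[0]+(s[2]-1)/2,s[1]+(s[3]-1)/2); print(col,s,ray(c,*bc,.0075)[:2].round(4),ray(c,*bc,.056)[:2].round(4))
E
```

```text
time_s: 1.3
tool_pos: [0.4606, -0.2589, 0.197]
tool_rot: [180.0, -0.0, 90.1]
force: [-0.2, 0.3, -0.7]
grip_width: 0.087
grasp_force: 0.0
[ 0.4600286  -0.18239395  0.38429867]
r [354   0  60  60 420] [ 0.5174 -0.083 ] [ 0.51   -0.0958]
r [413 121  29  29 668] [ 0.5681 -0.1814] [ 0.5542 -0.1815]
b [304 176  61  60 419] [ 0.4708 -0.257 ] [ 0.4694 -0.2474]
```

View pics/w2.png

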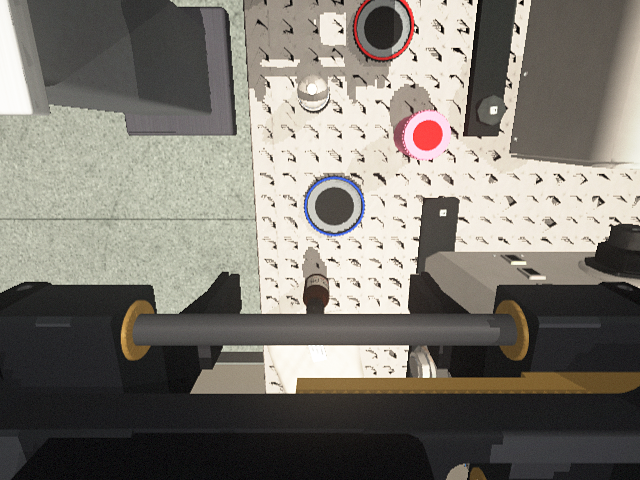

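Wrist view: blue base ring at (334,206), red base ring at (384,30), blue objective nose at (312,88), pink decoy (428,135), bottle (316,290).

```bash
python3 - <<'E'
from m import *
c=cam('wrist'); P=cloud(c)
def cl(u0,v0,u1,v1,z0,z1):
    Q=P[v0:v1,u0:u1].reshape(-1,3); Q=Q[(Q[:,2]>z0)&(Q[:,2]<z1)]; return len(Q),((Q.min(0)+Q.max(0))/2).round(4),(Q.max(0)-Q.min(0)).round(4)
print('bluebase',cl(295,170,375,245,.0055,.012)); print('redbase',cl(350,0,420,65,.0055,.012))
print('obj nose',cl(280,60,345,120,.055,.07),'obj',cl(280,60,345,120,.02,.07))
g=cv2.cvtColor(c['pixels'],cv2.COLOR_BGR2GRAY); 
for nm,v,u in(('table',150,280),('t2',250,380)): print(P[v,u])
for n,p in(('side',(352.5,192)),('scene',(398,329.5))):
    s=cam(n); print(n,ray(s,*p,.0075))
    for q in((.4708,-.257,.0075),(.5174,-.083,.0075)): 
        x=s['R']@np.array(q)+s['t']; print((x[:2]/x[2]*s['fx']+[s['cx'],s['cy']]).round(1))
E
```

```text
bluebase (517, array([ 0.4711, -0.2588,  0.0072]), array([0.0675, 0.0674, 0.0034]))
redbase (517, array([ 0.5174, -0.084 ,  0.0077]), array([0.0592, 0.0538, 0.0044]))
obj nose (189, array([ 0.4485, -0.1433,  0.0582]), array([0.0133, 0.0157, 0.0063])) obj (921, array([ 0.4485, -0.1438,  0.0436]), array([0.03  , 0.0299, 0.0355]))
[ 4.11841595e-01 -1.96878591e-01  3.81046582e-05]
[ 5.26164128e-01 -3.11360341e-01 -1.84814880e-04]
side [ 0.47125651 -0.25467481  0.0075    ]
[352.8 191.6]
[323.9 218.9]
scene [ 0.46741369 -0.26357769  0.0075    ]
[397.4 327.3]
[367.4 282.7]
```

```bash
python3 -m jog '[{"dp":[4,-0.5,3],"twist":0,"fingers":1},{"dp":[8,-1.2,6],"twist":0,"fingers":1},{"dp":[11.5,-1.2,9],"twist":0,"fingers":1},{"dp":[11.5,-1.2,11],"twist":0,"fingers":1},{"dp":[11.5,-1.2,13],"twist":0,"fingers":1},{"dp":[11.5,-1.2,15],"twist":0,"fingers":1},{"dp":[11.5,-1.2,17],"twist":0,"fingers":1},{"dp":[11.5,-1.2,17],"twist":0,"fingers":1}]'; python3 -c "
from m import *
cam('wrist','w3')"
```

```text
time_s: 2.5
tool_pos: [0.4468, -0.144, 0.0257]
tool_rot: [-179.8, -0.1, 90.1]
force: [-0.3, 0.0, 0.9]
grip_width: 0.0867
grasp_force: 0.0
```

View pics/w3.png

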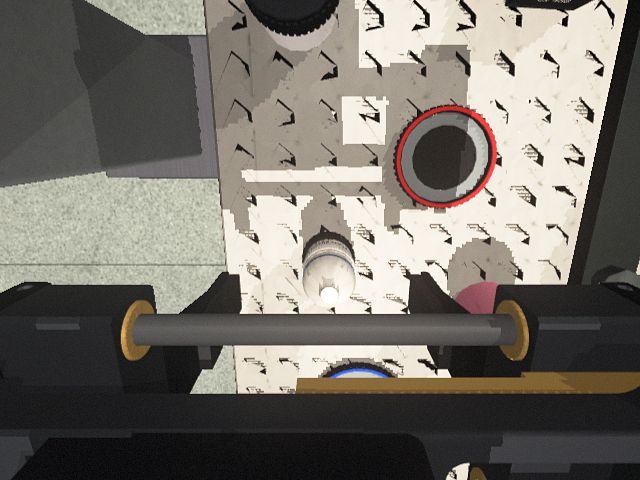

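The objective stands between the fingers (nose at (329,295)); descend and grip.

```bash
python3 -m jog '[{"dp":[0,0.15,0.8],"twist":0,"fingers":1},{"dp":[0,0.15,1.5],"twist":0,"fingers":1},{"dp":[0,0.15,1.5],"twist":0,"fingers":0.6},{"dp":[0,0.15,1.5],"twist":0,"fingers":0.4},{"dp":[0,0.15,1.5],"twist":0,"fingers":0.2},{"dp":[0,0.15,1.5],"twist":0,"fingers":0.2},{"dp":[0,0.15,1.5],"twist":0,"fingers":0.2},{"dp":[0,0.15,1.5],"twist":0,"fingers":0.2}]' 20
```

```text
time_s: 3.55
tool_pos: [0.4496, -0.145, 0.012]
tool_rot: [180.0, 0.0, 90.0]
force: [0.5, 0.0, -0.0]
grip_width: 0.0352
grasp_force: 0.0
```

```bash
python3 -m jog '[{"dp":[0,0,0],"twist":0,"fingers":0.2},{"dp":[0,0,0],"twist":0,"fingers":0.2},{"dp":[0,0,0],"twist":0,"fingers":0.2},{"dp":[0,0,0],"twist":0,"fingers":0.2}]' 20
```

```text
time_s: 4.05
tool_pos: [0.4493, -0.145, 0.012]
tool_rot: [-180.0, -0.0, 90.0]
force: [-1.6, -0.4, 1.4]
grip_width: 0.0272
grasp_force: 20.0
```

```bash
python3 -m jog '[{"dp":[0,0,-1],"twist":0,"fingers":0.2},{"dp":[0,0,-2.5],"twist":0,"fingers":0.2},{"dp":[-2,0.4,-3],"twist":0,"fingers":0.2},{"dp":[-5,0.9,-3],"twist":0,"fingers":0.2},{"dp":[-8,1.5,-3],"twist":0,"fingers":0.2},{"dp":[-10.5,2.1,-3],"twist":0,"fingers":0.2},{"dp":[-11.4,2.2,-3],"twist":0,"fingers":0.2},{"dp":[-11.4,2.2,-3],"twist":0,"fingers":0.2}]' 20; python3 -m jog '[{"dp":[0,0,0],"twist":0,"fingers":0.2},{"dp":[0,0,0],"twist":0,"fingers":0.2}]' 20;  python3 -c "
from m import *
c=cam('wrist','w4'); P=cloud(c)
for s,ce in blobs(c,'b',(200,120,450,480)): print(s,ce)
s=cam('side'); cv2.imwrite('pics/s4.png',cv2.resize(s['pixels'][150:270,280:440],None,fx=4,fy=4)[:, :]); "
```

```text
time_s: 5.05
tool_pos: [0.4715, -0.259, 0.0423]
tool_rot: [180.0, -0.0, 90.0]
force: [-0.8, 0.7, -2.7]
grip_width: 0.0275
grasp_force: 19.9
time_s: 5.3
tool_pos: [0.4716, -0.2578, 0.042]
tool_rot: [-180.0, -0.0, 90.1]
force: [0.4, 0.1, -2.9]
grip_width: 0.027
grasp_force: 19.9
[275 205  99  67 706] [324.64872521 230.29603399]
```

View pics/w4.png

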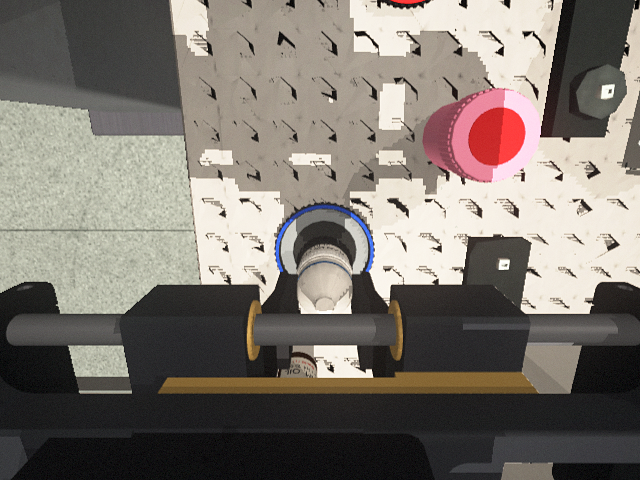

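The base ring (275–373) and the objective (324) are aligned; lower and release.

```bash
python3 -m jog '[{"dp":[0,0,0.8],"twist":0,"fingers":0.2},{"dp":[0,0,1.6],"twist":0,"fingers":0.2},{"dp":[0,0,2.2],"twist":0,"fingers":0.2},{"dp":[0,0,2.5],"twist":0,"fingers":0.2},{"dp":[0,0,2.7],"twist":0,"fingers":0.2},{"dp":[0,0,2.8],"twist":0,"fingers":0.2},{"dp":[0,0,2.8],"twist":0,"fingers":0.2},{"dp":[0,0,2.8],"twist":0,"fingers":0.2}]' 20
```

```text
time_s: 6.4
tool_pos: [0.4717, -0.2591, 0.0142]
tool_rot: [180.0, 0.0, 90.0]
force: [0.2, 0.7, -2.6]
grip_width: 0.0273
grasp_force: 19.9
```

```bash
python3 -m jog '[{"dp":[0,0,0.1],"twist":0,"fingers":0.2},{"dp":[0,0,0.1],"twist":0,"fingers":0.2},{"dp":[0,0,0.1],"twist":0,"fingers":0.2}]' 20; python3 -m jog '[{"dp":[0,0,0],"twist":0,"fingers":0.4},{"dp":[0,0,0],"twist":0,"fingers":0.6},{"dp":[0,0,0],"twist":0,"fingers":0.7},{"dp":[0,0,-1],"twist":0,"fingers":0.7},{"dp":[0,0,-4],"twist":0,"fingers":0.7},{"dp":[0,0,-8],"twist":0,"fingers":1},{"dp":[2,0,-12],"twist":0,"fingers":1},{"dp":[6,0,-13],"twist":0,"fingers":1}]' 20
python3 - <<'E'
from m import *
c=cam('wrist','w5'); P=cloud(c)
for s,ce in blobs(c,'b',(200,100,450,480)): print(s,ce)
print(-c['R'].T@c['t'])
E
```

```text
time_s: 6.78
tool_pos: [0.4718, -0.2592, 0.0139]
tool_rot: [180.0, 0.0, 90.0]
force: [-2.9, 1.1, 6.0]
grip_width: 0.0274
grasp_force: 20.1
time_s: 7.78
tool_pos: [0.4733, -0.2009, 0.147]
tool_rot: [179.6, 0.2, 89.8]
force: [0.0, 0.6, 0.6]
grip_width: 0.0822
grasp_force: 0.0
[289 241  66  61 420] [322.15238095 267.29047619]
[ 0.47205944 -0.12365396  0.33402978]
```

```bash
python3 -m jog '[{"dp":[5,0,-2],"twist":0,"fingers":1},{"dp":[11,-0.5,-4],"twist":0,"fingers":1},{"dp":[17,-1,-5],"twist":0,"fingers":1},{"dp":[23,-1.5,-5],"twist":0,"fingers":1},{"dp":[29,-2,-5],"twist":0,"fingers":1},{"dp":[35,-2.5,-5],"twist":0,"fingers":1},{"dp":[41,-2.5,-5],"twist":0,"fingers":1},{"dp":[47,-2.5,-5],"twist":0,"fingers":1}]'; python3 -m jog '[{"dp":[0,0,0],"twist":0,"fingers":1},{"dp":[0,0,0],"twist":0,"fingers":1}]'
python3 - <<'E'
from m import *
o=env.get_obs(); print(o['tool_pos'])
c=cam('wrist','w6'); P=cloud(c)
for col in 'br':
  for s,ce in blobs(c,col,(0,0,640,480)):
    bc=(s[0]+(s[2]-1)/2,s[1]+(s[3]-1)/2); print(col,s,ray(c,*bc,.066)[:2].round(4))
Q=P.reshape(-1,3); Q=Q[(Q[:,0]<.52)&(Q[:,0]>.39)]
for nm,y0,y1,z0,z1 in(('bcover',.24,.34,.06,.072),('robj',.37,.44,.02,.06),('robj nose',.37,.44,.045,.06)):
    q=Q[(Q[:,1]>y0)&(Q[:,1]<y1)&(Q[:,2]>z0)&(Q[:,2]<z1)]
    if len(q): print(nm,len(q),((q.min(0)+q.max(0))/2).round(4),(q.max(0)-q.min(0)).round(4))
E
```

```text
time_s: 8.82
tool_pos: [0.4465, 0.2727, 0.1938]
tool_rot: [179.9, -0.0, 90.0]
force: [1.1, 0.5, 0.2]
grip_width: 0.0868
grasp_force: 0.0
time_s: 9.07
tool_pos: [0.4466, 0.2703, 0.193]
tool_rot: [-180.0, 0.1, 90.0]
force: [-0.3, -0.4, -0.6]
grip_width: 0.0866
grasp_force: 0.0
[0.44661603 0.27030428 0.19296832]
b [ 311  183   36   36 1010] [0.4499 0.2891]
r [310  65  27  29 222] [0.4449 0.3926]
bcover 2563 [0.45   0.2887 0.0645] [0.0536 0.0538 0.0089]
robj 695 [0.4452 0.3964 0.0366] [0.0252 0.0253 0.0301]
robj nose 342 [0.4452 0.3963 0.0483] [0.0171 0.0167 0.0065]
```

View pics/w6.png

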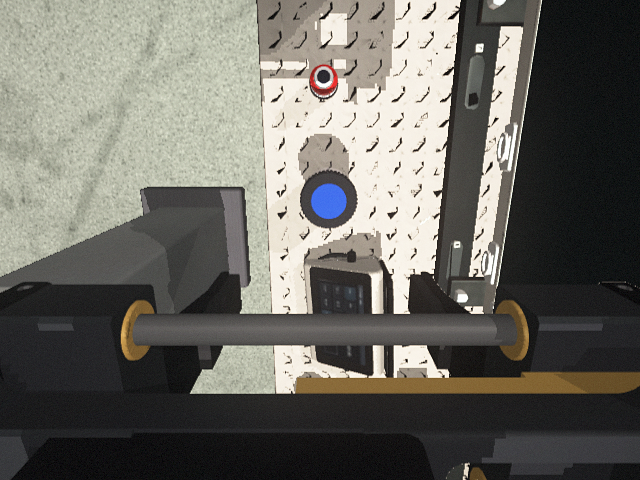

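The blue cover lid is at (329,199) and the red objective at (323,78). Grasp the cover.

```bash
python3 -m jog '[{"dp":[1.85,0.35,2],"twist":0,"fingers":1},{"dp":[1.85,0.35,5],"twist":0,"fingers":1},{"dp":[1.85,0.35,8],"twist":0,"fingers":1},{"dp":[1.85,0.35,11],"twist":0,"fingers":1},{"dp":[1.85,0.35,13.5],"twist":0,"fingers":1},{"dp":[1.85,0.35,15],"twist":0,"fingers":1},{"dp":[1.85,0.35,15.5],"twist":0,"fingers":1},{"dp":[1.85,0.35,15.5],"twist":0,"fingers":0.7}]' 12;python3 -m jog '[{"dp":[0,0,0],"twist":0,"fingers":0.5},{"dp":[0,0,0],"twist":0,"fingers":0.5},{"dp":[0,0,0],"twist":0,"fingers":0.5},{"dp":[0,0,0],"twist":0,"fingers":0.5},{"dp":[0,0,0],"twist":0,"fingers":0.5}]' 12
```

```text
time_s: 10.12
tool_pos: [0.4505, 0.2893, 0.0384]
tool_rot: [180.0, -0.0, 90.0]
force: [0.7, 0.3, -0.4]
grip_width: 0.0825
grasp_force: 0.0
time_s: 10.75
tool_pos: [0.4503, 0.2896, 0.0383]
tool_rot: [180.0, -0.0, 90.0]
force: [0.6, 0.0, 1.3]
grip_width: 0.052
grasp_force: 12.0
```

```bash
python3 -m jog '[{"dp":[0,0,-2],"twist":0,"fingers":0.5},{"dp":[0,0,-6],"twist":0,"fingers":0.5},{"dp":[-3,0,-10],"twist":0,"fingers":0.5},{"dp":[-8,0.5,-10.5],"twist":0,"fingers":0.5},{"dp":[-13,1,-10.5],"twist":0,"fingers":0.5},{"dp":[-18,1.5,-10.5],"twist":0,"fingers":0.5},{"dp":[-23,2,-10.5],"twist":0,"fingers":0.5},{"dp":[-28,2.1,-10.5],"twist":0,"fingers":0.5}]' 12;python3 -m jog '[{"dp":[-5,0,0],"twist":0,"fingers":0.5},{"dp":[-10,0,0],"twist":0,"fingers":0.5},{"dp":[-15,0,0],"twist":0,"fingers":0.5},{"dp":[-19,0,0],"twist":0,"fingers":0.5},{"dp":[-19,0,0],"twist":0,"fingers":0.5},{"dp":[-19,0,0],"twist":0,"fingers":0.5}]' 12
python3 - <<'E'
from m import *
c=cam('wrist','w7'); P=cloud(c)
for s,ce in blobs(c,'b',(200,100,450,480)): 
    bc=(s[0]+(s[2]-1)/2,s[1]+(s[3]-1)/2); print(s,ray(c,*bc,.0075)[:2].round(4))
Q=P.reshape(-1,3); Q=Q[(Q[:,1]<-.2)&(Q[:,1]>-.31)]
for z0,z1 in((.0055,.012),(.03,.065),(.055,.065)):
    q=Q[(Q[:,2]>z0)&(Q[:,2]<z1)&(Q[:,0]<.51)&(Q[:,0]>.43)]
    if len(q): print(len(q),((q.min(0)+q.max(0))/2).round(4),(q.max(0)-q.min(0)).round(4))
E
```

```text
time_s: 11.75
tool_pos: [0.4709, 0.0078, 0.1429]
tool_rot: [180.0, 0.0, 90.0]
force: [0.2, -0.3, -0.5]
grip_width: 0.0519
grasp_force: 12.0
time_s: 12.5
tool_pos: [0.4709, -0.1796, 0.1426]
tool_rot: [-180.0, -0.1, 90.0]
force: [0.1, 0.1, -0.3]
grip_width: 0.0517
grasp_force: 12.0
[ 292  264   65   50 2732] [ 0.4699 -0.2533]
```

View pics/w7.png

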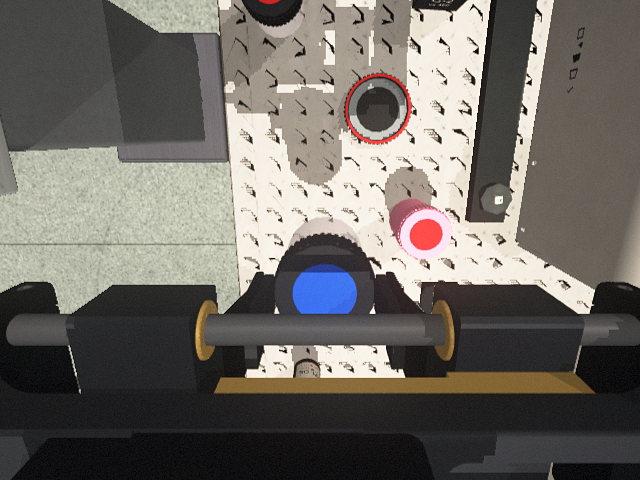

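The held cover (324,290) hides the base, so check it with the scene camera.

```bash
python3 - <<'E'
from m import *
c=cam('scene'); P=cloud(c)
for s,ce in blobs(c,'b',(360,290,440,360)): print(s)
cv2.imwrite('pics/sc8.png',cv2.resize(c['pixels'][220:370,280:480],None,fx=4,fy=4,interpolation=cv2.INTER_CUBIC))
Q=P.reshape(-1,3); Q=Q[(Q[:,1]<-.2)&(Q[:,1]>-.31)&(Q[:,0]<.51)&(Q[:,0]>.43)]
for z0,z1 in((.02,.04),(.05,.07)):
    q=Q[(Q[:,2]>z0)&(Q[:,2]<z1)]
    if len(q): print(len(q),q.min(0).round(4),q.max(0).round(4))
E
```

```text
[380 322  37  18  94]
165 [ 0.4559 -0.2753  0.02  ] [ 0.4836 -0.248   0.0399]
83 [ 0.4576 -0.2719  0.05  ] [ 0.4821 -0.2508  0.0605]
```

View pics/sc8.png

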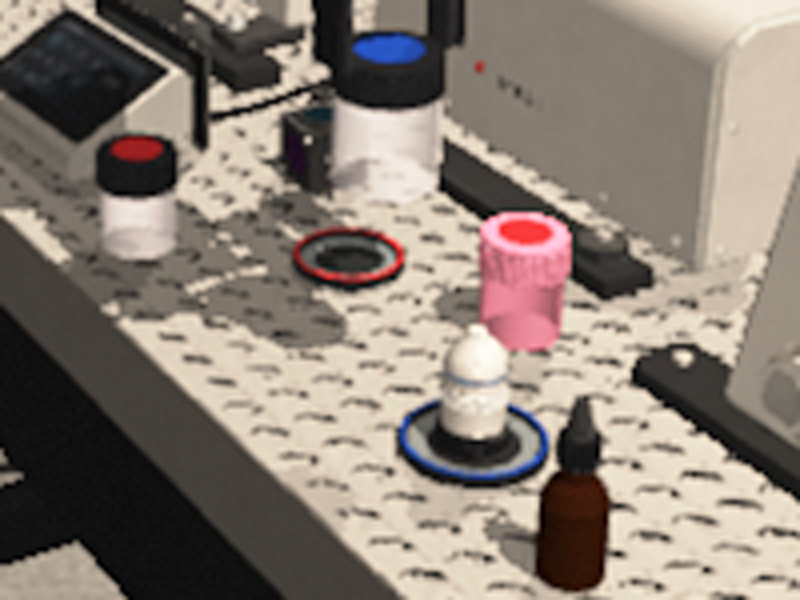

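The blue objective stands centred in the blue base (crop (475,400), ring 399–548). Lower the cover.

```bash
python3 -m jog '[{"dp":[-4,0,0],"twist":0,"fingers":0.5},{"dp":[-7.85,0,0],"twist":0,"fingers":0.5},{"dp":[-7.85,0,0],"twist":0,"fingers":0.5},{"dp":[-7.85,0,1],"twist":0,"fingers":0.5},{"dp":[-7.85,0,3],"twist":0,"fingers":0.5},{"dp":[-7.85,0,5],"twist":0,"fingers":0.5},{"dp":[-7.85,0,7],"twist":0,"fingers":0.5},{"dp":[-7.85,0,7],"twist":0,"fingers":0.5}]' 12;python3 -m jog '[{"dp":[0,0,1],"twist":0,"fingers":0.5},{"dp":[0,0,2],"twist":0,"fingers":0.5},{"dp":[0,0,2.5],"twist":0,"fingers":0.5},{"dp":[0,0,2.8],"twist":0,"fingers":0.5},{"dp":[0,0,2.9],"twist":0,"fingers":0.5},{"dp":[0,0,2.9],"twist":0,"fingers":0.5},{"dp":[0,0,2.9],"twist":0,"fingers":0.5}]' 12
```

```text
time_s: 13.6
tool_pos: [0.4698, -0.2562, 0.0708]
tool_rot: [-179.8, -0.1, 90.2]
force: [-0.5, 0.9, -0.1]
grip_width: 0.0519
grasp_force: 12.0
time_s: 14.48
tool_pos: [0.4712, -0.2591, 0.0442]
tool_rot: [180.0, 0.0, 90.0]
force: [0.4, -0.5, -0.8]
grip_width: 0.0519
grasp_force: 12.0
```

```bash
python3 -m jog '[{"dp":[0,0,0.1],"twist":0,"fingers":0.5},{"dp":[0,0,0.2],"twist":0,"fingers":0.5},{"dp":[0,0,0.25],"twist":0,"fingers":0.5},{"dp":[0,0,0.25],"twist":0,"fingers":0.5},{"dp":[0,0,0.25],"twist":0,"fingers":0.5}]' 12
```

```text
time_s: 15.1
tool_pos: [0.4712, -0.2591, 0.0421]
tool_rot: [180.0, 0.0, 90.0]
force: [-2.4, 0.4, 5.2]
grip_width: 0.0518
grasp_force: 12.0
```

```bash
python3 -m jog '[{"dp":[0,0,0],"twist":0,"fingers":0.7},{"dp":[0,0,0],"twist":0,"fingers":0.9},{"dp":[0,0,0],"twist":0,"fingers":1},{"dp":[0,0,-1],"twist":0,"fingers":1},{"dp":[0,0,-5],"twist":0,"fingers":1},{"dp":[0,0,-10],"twist":0,"fingers":1},{"dp":[4,0,-13],"twist":0,"fingers":1},{"dp":[10,0,-14],"twist":0,"fingers":1}]' 12;python3 -m jog '[{"dp":[6,0,0],"twist":0,"fingers":1},{"dp":[12,0,0],"twist":0,"fingers":1},{"dp":[18,-0.5,0],"twist":0,"fingers":1},{"dp":[24,-1,0],"twist":0,"fingers":1},{"dp":[30,-1.5,0],"twist":0,"fingers":1},{"dp":[36,-2,0],"twist":0,"fingers":1},{"dp":[42,-2.6,0],"twist":0,"fingers":1},{"dp":[48,-2.6,0],"twist":0,"fingers":1}]' 12
python3 -m jog '[{"dp":[4,0,0],"twist":0,"fingers":1},{"dp":[7.5,0,0],"twist":0,"fingers":1},{"dp":[7.5,0,0],"twist":0,"fingers":1},{"dp":[7.5,0,3],"twist":0,"fingers":1},{"dp":[7.5,0,7],"twist":0,"fingers":1},{"dp":[7.5,0,10],"twist":0,"fingers":1},{"dp":[7.5,0,10],"twist":0,"fingers":1},{"dp":[7.5,0,10],"twist":0,"fingers":1}]'
python3 - <<'E'
from m import *
o=env.get_obs(); print(o['tool_pos'])
c=cam('wrist','w9'); P=cloud(c)
Q=P.reshape(-1,3); Q=Q[(Q[:,0]<.49)&(Q[:,0]>.41)&(Q[:,1]>.37)&(Q[:,1]<.43)]
for z0,z1 in((.02,.055),(.045,.055)):
    q=Q[(Q[:,2]>z0)&(Q[:,2]<z1)]
    if len(q): print(len(q),((q.min(0)+q.max(0))/2).round(4),(q.max(0)-q.min(0)).round(4))
s=cam('side'); Q=cloud(s).reshape(-1,3); q=Q[(Q[:,0]<.51)&(Q[:,0]>.43)&(Q[:,1]>-.31)&(Q[:,1]<-.2)&(Q[:,2]>.055)]
print('bcover',((q.min(0)+q.max(0))/2).round(4),q.max(0))
E
```

```text
time_s: 16.1
tool_pos: [0.4724, -0.1601, 0.1848]
tool_rot: [179.7, 0.1, 89.7]
force: [1.6, 1.3, 0.1]
grip_width: 0.0868
grasp_force: 0.0
time_s: 17.1
tool_pos: [0.4448, 0.3228, 0.1825]
tool_rot: [179.9, -0.0, 90.0]
force: [1.0, -0.1, 0.5]
grip_width: 0.0869
grasp_force: 0.0
time_s: 18.1
tool_pos: [0.4461, 0.396, 0.0831]
tool_rot: [179.9, -0.1, 89.9]
force: [0.3, 0.2, -0.1]
grip_width: 0.0868
grasp_force: 0.0
[0.44611011 0.39595224 0.08310636]
1109 [0.4451 0.3985 0.0359] [0.0255 0.0231 0.0315]
520 [0.4451 0.3976 0.0484] [0.0173 0.0168 0.0065]
bcover [ 0.4685 -0.2571  0.0667] [ 0.49634697 -0.22411598  0.07806668]
```

```bash
python3 -m jog '[{"dp":[0.1,-0.1,2],"twist":0,"fingers":1},{"dp":[0.1,-0.1,4],"twist":0,"fingers":1},{"dp":[0.1,-0.1,6],"twist":0,"fingers":1},{"dp":[0.1,-0.1,7],"twist":0,"fingers":1},{"dp":[0.1,-0.1,7.2],"twist":0,"fingers":1},{"dp":[0.1,-0.1,7.2],"twist":0,"fingers":0.5},{"dp":[0.1,-0.1,7.2],"twist":0,"fingers":0.2},{"dp":[0.1,-0.1,7.2],"twist":0,"fingers":0.2}]' 15;python3 -m jog '[{"dp":[0,0,0],"twist":0,"fingers":0.2},{"dp":[0,0,0],"twist":0,"fingers":0.2},{"dp":[0,0,0],"twist":0,"fingers":0.2},{"dp":[0,0,0],"twist":0,"fingers":0.2},{"dp":[0,0,0],"twist":0,"fingers":0.2},{"dp":[0,0,0],"twist":0,"fingers":0.2}]' 15
```

```text
time_s: 19.2
tool_pos: [0.4444, 0.3973, 0.0101]
tool_rot: [179.9, -0.0, 90.0]
force: [0.4, 1.0, -0.4]
grip_width: 0.0646
grasp_force: 0.0
time_s: 19.95
tool_pos: [0.4443, 0.397, 0.0095]
tool_rot: [180.0, -0.0, 90.0]
force: [0.8, -0.4, -0.3]
grip_width: 0.0229
grasp_force: 15.0
```

```bash
python3 -m jog '[{"dp":[0,0,-2],"twist":0,"fingers":0.2},{"dp":[0,0,-6],"twist":0,"fingers":0.2},{"dp":[-3,0,-10],"twist":0,"fingers":0.2},{"dp":[-8,0,-11],"twist":0,"fingers":0.2},{"dp":[-13,0,-11],"twist":0,"fingers":0.2},{"dp":[-18,0,-11],"twist":0,"fingers":0.2},{"dp":[-23,0,-11],"twist":0,"fingers":0.2},{"dp":[-28,0,-11],"twist":0,"fingers":0.2}]' 15;python3 -m jog '[{"dp":[-4,0,0],"twist":-10,"fingers":0.2},{"dp":[-8,0,0],"twist":-20,"fingers":0.2},{"dp":[-12,0,0],"twist":-30,"fingers":0.2},{"dp":[-15,0,0],"twist":-40,"fingers":0.2},{"dp":[-18,0,0],"twist":-50,"fingers":0.2},{"dp":[-20,0,0],"twist":-60,"fingers":0.2},{"dp":[-20,1,0],"twist":-70,"fingers":0.2},{"dp":[-20,2,0],"twist":-80,"fingers":0.2}]' 15;  python3 -m jog '[{"dp":[0,0,0],"twist":-10,"fingers":0.2},{"dp":[0,0,0],"twist":-10,"fingers":0.2},{"dp":[0,0,0],"twist":-10,"fingers":0.2}]' 15;python3 -c "
from h import *
print(env.get_obs()['qpos'])"
```

```text
time_s: 20.95
tool_pos: [0.4439, 0.1158, 0.1208]
tool_rot: [179.9, -0.0, 90.0]
force: [1.0, -0.2, -1.3]
grip_width: 0.0229
grasp_force: 15.0
time_s: 21.95
tool_pos: [0.4644, -0.0829, 0.1207]
tool_rot: [180.0, 0.1, 170.3]
force: [1.6, -0.4, -1.6]
grip_width: 0.0227
grasp_force: 15.0
time_s: 22.32
tool_pos: [0.464, -0.0828, 0.12]
tool_rot: [180.0, 0.0, 179.9]
force: [0.2, -0.4, -1.3]
grip_width: 0.0227
grasp_force: 15.0
[ 1.38322762e+01  1.27960205e-01 -6.93574907e+00  1.13179189e+02
  8.62191211e-03  6.66595698e+01  9.67516100e+01]
```

```bash
python3 -m jog '[{"dp":[-3,0,0],"twist":0,"fingers":0.2},{"dp":[-5.35,0,0],"twist":0,"fingers":0.2},{"dp":[-5.35,-0.05,0],"twist":0,"fingers":0.2},{"dp":[-5.35,-0.05,2],"twist":0,"fingers":0.2},{"dp":[-5.35,-0.05,5],"twist":0,"fingers":0.2},{"dp":[-5.35,-0.05,8],"twist":0,"fingers":0.2},{"dp":[-5.35,-0.05,8],"twist":0,"fingers":0.2},{"dp":[-5.35,-0.05,8],"twist":0,"fingers":0.2}]' 15
python3 - <<'E'
from m import *
print(env.get_obs()['tool_pos'])
for n,roi in(('wrist',(100,100,540,480)),('scene',(340,260,440,310))):
    c=cam(n,n+'10')
    for s,ce in blobs(c,'r',roi): print(n,s)
c=cv2.imread('pics/scene10.png'); w=cv2.imread('pics/wrist10.png')
a=cv2.resize(c[230:330,310:430],None,fx=4,fy=4,interpolation=cv2.INTER_CUBIC); b=cv2.resize(w[100:460,160:480],(320,360))
o=np.zeros((400,800,3),np.uint8); o[:400,:480]=a; o[:360,480:]=b; cv2.imwrite('pics/m10.png',o)
E
```

```text
time_s: 23.32
tool_pos: [0.5179, -0.0837, 0.0407]
tool_rot: [-180.0, 0.1, 180.0]
force: [0.6, 0.2, -0.2]
grip_width: 0.0231
grasp_force: 15.0
[ 0.51789759 -0.08367723  0.04067793]
wrist [ 471  100   59   48 2341]
wrist [288 212  86  63 612]
wrist [303 264  45  16  99]
wrist [302 269  46  38 610]
scene [405 275  13   6  54]
scene [374 279   6   5   7]
scene [354 280   3   8   9]
scene [366 289   5   2   7]
```

View pics/m10.png

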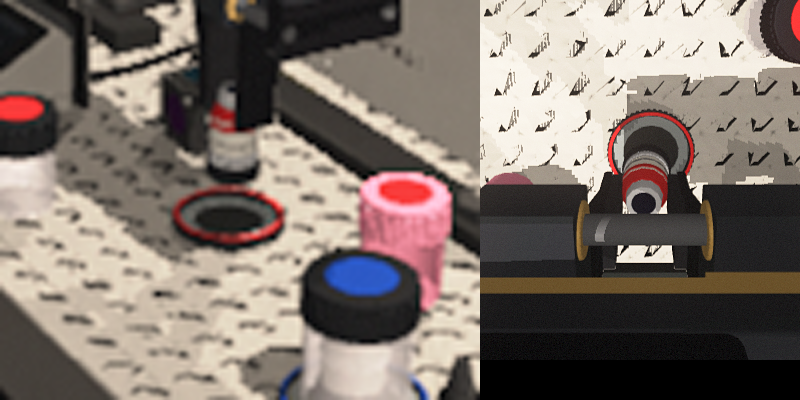

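The red base ring (wrist cols 288–373, centre 330) lies a little right of the held objective (nose col ~324). My earlier ring view was clipped at the image edge, so I'll re-measure.

```bash
python3 - <<'E'
from m import *
c=cam('wrist'); P=cloud(c)
for u in(288,330.5,373): print(ray(c,u,235,.0075).round(4))
q=ray(c,330.5,212,.0075); print('top',q)
Q=P[200:330,280:375].reshape(-1,3)
for z0,z1 in((.004,.01),(.045,.055),(.055,.062),(.062,.07),(.07,.085)):
    k=Q[(Q[:,2]>z0)&(Q[:,2]<z1)]
    if len(k): print(z0,len(k),k.min(0).round(4),k.max(0).round(4),((k.min(0)+k.max(0))/2).round(4))
E
```

```text
[ 0.505  -0.1087  0.0075]
[ 0.505  -0.0802  0.0075]
[ 0.505  -0.0517  0.0075]
top [ 0.48924984 -0.08026523  0.0075    ]
0.004 1288 [ 0.4875 -0.1101  0.004 ] [ 0.5346 -0.0499  0.0087] [ 0.511  -0.08    0.0063]
0.045 313 [ 0.5039 -0.0965  0.045 ] [ 0.5158 -0.0707  0.0549] [ 0.5098 -0.0836  0.05  ]
0.055 171 [ 0.5043 -0.0951  0.055 ] [ 0.5125 -0.072   0.0617] [ 0.5084 -0.0835  0.0583]
0.062 554 [ 0.504  -0.1045  0.0622] [ 0.5247 -0.0638  0.07  ] [ 0.5144 -0.0841  0.0661]
0.07 2185 [ 0.5053 -0.1045  0.07  ] [ 0.5279 -0.0638  0.085 ] [ 0.5166 -0.0841  0.0775]
```

```bash
python3 -m jog '[{"dp":[0,0.2,0],"twist":0,"fingers":0.2},{"dp":[-0.1,0.36,0],"twist":0,"fingers":0.2},{"dp":[-0.1,0.36,1],"twist":0,"fingers":0.2},{"dp":[-0.1,0.36,2],"twist":0,"fingers":0.2},{"dp":[-0.1,0.36,2.6],"twist":0,"fingers":0.2},{"dp":[-0.1,0.36,2.8],"twist":0,"fingers":0.2},{"dp":[-0.1,0.36,2.8],"twist":0,"fingers":0.2},{"dp":[-0.1,0.36,2.8],"twist":0,"fingers":0.2}]' 15;python3 -m jog '[{"dp":[0,0,0.1],"twist":0,"fingers":0.2},{"dp":[0,0,0.15],"twist":0,"fingers":0.2},{"dp":[0,0,0.15],"twist":0,"fingers":0.2},{"dp":[0,0,0.15],"twist":0,"fingers":0.2}]' 15
```

```text
time_s: 24.48
tool_pos: [0.5186, -0.0799, 0.0116]
tool_rot: [-180.0, 0.0, -180.0]
force: [-0.4, 0.4, -0.4]
grip_width: 0.0227
grasp_force: 15.0
time_s: 24.98
tool_pos: [0.5193, -0.0798, 0.0114]
tool_rot: [-180.0, 0.1, -180.0]
force: [-2.3, 1.4, 7.4]
grip_width: 0.0232
grasp_force: 15.0
```

```bash
python3 -m jog '[{"dp":[0,0,-0.05],"twist":0,"fingers":0.5},{"dp":[0,0,-0.05],"twist":0,"fingers":0.7},{"dp":[0,0,-0.05],"twist":0,"fingers":0.7},{"dp":[0,0,-1],"twist":0,"fingers":0.7},{"dp":[0,0,-5],"twist":0,"fingers":0.7},{"dp":[0,0,-10],"twist":0,"fingers":1},{"dp":[2,2,-14],"twist":0,"fingers":1},{"dp":[6,6,-16],"twist":0,"fingers":1}]' 15;python3 -m jog '[{"dp":[2.5,2,0],"twist":0,"fingers":1},{"dp":[2.5,2,0],"twist":0,"fingers":1},{"dp":[2.5,2,0],"twist":0,"fingers":1},{"dp":[2.5,2,0],"twist":0,"fingers":1}]' 12
python3 - <<'E'
from m import *
print(env.get_obs()['tool_pos'])
c=cam('wrist','w11'); P=cloud(c); Q=P.reshape(-1,3)
for nm,x0,x1,y0,y1,z0,z1 in(('rcover',.39,.48,-.05,.05,.05,.062),('base',.48,.56,-.12,-.04,.0055,.012),('obj',.48,.56,-.12,-.04,.03,.06)):
    q=Q[(Q[:,0]>x0)&(Q[:,0]<x1)&(Q[:,1]>y0)&(Q[:,1]<y1)&(Q[:,2]>z0)&(Q[:,2]<z1)]
    if len(q): print(nm,len(q),((q.min(0)+q.max(0))/2).round(4),(q.max(0)-q.min(0)).round(4))
s=cam('scene'); Q=cloud(s).reshape(-1,3)
for z0,z1 in((.012,.035),(.035,.055)):
    q=Q[(Q[:,0]>.49)&(Q[:,0]<.54)&(Q[:,1]>-.11)&(Q[:,1]<-.05)&(Q[:,2]>z0)&(Q[:,2]<z1)]; print(len(q),((q.min(0)+q.max(0))/2).round(4),(q.max(0)-q.min(0)).round(4))
cv2.imwrite('pics/sc11.png',cv2.resize(s['pixels'][230:350,290:450],None,fx=5,fy=5,interpolation=cv2.INTER_CUBIC))
E
```

```text
time_s: 25.98
tool_pos: [0.4602, -0.0204, 0.1732]
tool_rot: [-180.0, 0.3, 179.8]
force: [0.5, 2.1, -0.0]
grip_width: 0.0822
grasp_force: 0.0
time_s: 26.48
tool_pos: [0.434, -0.0007, 0.1699]
tool_rot: [180.0, -0.0, 179.9]
force: [0.1, -0.4, -0.5]
grip_width: 0.0869
grasp_force: 0.0
[ 0.43404743 -0.00073619  0.16987477]
rcover 1844 [ 0.4315 -0.0008  0.0541] [0.044  0.0442 0.008 ]
base 401 [ 0.517  -0.0771  0.0087] [0.0595 0.0544 0.0063]
obj 483 [ 0.5146 -0.0766  0.0418] [0.0224 0.0209 0.0231]
120 [ 0.5138 -0.0858  0.0236] [0.023  0.0241 0.0226]
96 [ 0.5138 -0.0814  0.0433] [0.0218 0.0245 0.016 ]
```

View pics/sc11.png

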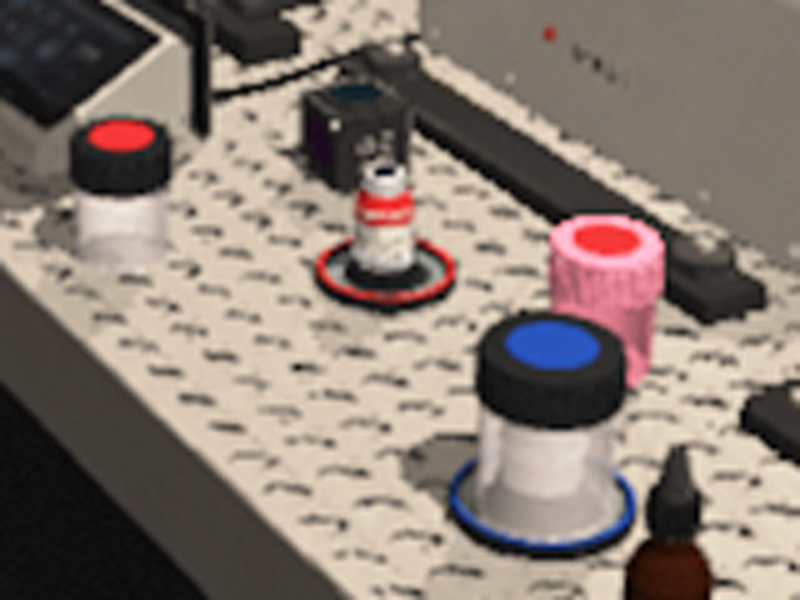

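Both objectives stand in their bases and the blue cover is seated inside its rim (450–632). The red cover is at (120,190) in the crop. Grasp it.

```bash
python3 -m jog '[{"dp":[0.25,0,2],"twist":0,"fingers":1},{"dp":[0.25,0,5],"twist":0,"fingers":1},{"dp":[0.25,0,8],"twist":0,"fingers":1},{"dp":[0.25,0,11],"twist":0,"fingers":1},{"dp":[0.25,0,13],"twist":0,"fingers":1},{"dp":[0.25,0,14.1],"twist":0,"fingers":1},{"dp":[0.25,0,14.1],"twist":0,"fingers":1},{"dp":[0.25,0,14.1],"twist":0,"fingers":0.6}]' 12;python3 -m jog '[{"dp":[0,0,0],"twist":0,"fingers":0.4},{"dp":[0,0,0],"twist":0,"fingers":0.4},{"dp":[0,0,0],"twist":0,"fingers":0.4},{"dp":[0,0,0],"twist":0,"fingers":0.4},{"dp":[0,0,0],"twist":0,"fingers":0.4},{"dp":[0,0,0],"twist":0,"fingers":0.4}]' 12
```

```text
time_s: 27.58
tool_pos: [0.4319, 0.0, 0.0297]
tool_rot: [180.0, 0.1, 180.0]
force: [0.3, -0.2, -0.9]
grip_width: 0.0829
grasp_force: 0.0
time_s: 28.32
tool_pos: [0.4311, 0.0, 0.029]
tool_rot: [-180.0, 0.0, 180.0]
force: [0.4, -0.1, 0.2]
grip_width: 0.0427
grasp_force: 12.0
```

```bash
python3 -m jog '[{"dp":[0,0,-2],"twist":0,"fingers":0.4},{"dp":[0,0,-5],"twist":0,"fingers":0.4},{"dp":[0,0,-8],"twist":0,"fingers":0.4},{"dp":[-3,-3,-8],"twist":0,"fingers":0.4},{"dp":[-6,-6,-8],"twist":0,"fingers":0.4},{"dp":[-8.7,-8,-8],"twist":0,"fingers":0.4},{"dp":[-8.7,-8,-8],"twist":0,"fingers":0.4},{"dp":[-8.7,-8,-8],"twist":0,"fingers":0.4}]' 12;python3 -m jog '[{"dp":[0,0,1],"twist":0,"fingers":0.4},{"dp":[0,0,2.5],"twist":0,"fingers":0.4},{"dp":[0,0,4],"twist":0,"fingers":0.4},{"dp":[0,0,5],"twist":0,"fingers":0.4},{"dp":[0,0,6],"twist":0,"fingers":0.4},{"dp":[0,0,6.5],"twist":0,"fingers":0.4},{"dp":[0,0,6.5],"twist":0,"fingers":0.4},{"dp":[0,0,6.5],"twist":0,"fingers":0.4}]' 12
python3 - <<'E'
from m import *
c=cam('wrist','w12'); Q=cloud(c).reshape(-1,3); q=Q[(Q[:,0]>.47)&(Q[:,0]<.56)&(Q[:,1]>-.13)&(Q[:,1]<-.03)&(Q[:,2]>.0055)&(Q[:,2]<.012)]
if len(q): print(q.min(0),q.max(0))
E
```

```text
time_s: 29.32
tool_pos: [0.5172, -0.0792, 0.1084]
tool_rot: [180.0, -0.1, -180.0]
force: [-0.4, 1.0, -1.1]
grip_width: 0.0425
grasp_force: 12.0
time_s: 30.32
tool_pos: [0.5185, -0.08, 0.0444]
tool_rot: [-180.0, 0.1, -180.0]
force: [0.8, -0.1, -1.9]
grip_width: 0.0421
grasp_force: 12.0
[ 0.48739937 -0.11006922  0.00550546] [ 0.53039558 -0.05020871  0.00887032]
```

```bash
python3 -m jog '[{"dp":[0.05,0,0.4],"twist":0,"fingers":0.4},{"dp":[0.05,0,0.8],"twist":0,"fingers":0.4},{"dp":[0.05,0,1.0],"twist":0,"fingers":0.4},{"dp":[0.05,0,1.1],"twist":0,"fingers":0.4},{"dp":[0.05,0,1.2],"twist":0,"fingers":0.4},{"dp":[0.05,0,1.25],"twist":0,"fingers":0.4},{"dp":[0.05,0,1.25],"twist":0,"fingers":0.4}]' 12
```

```text
time_s: 31.25
tool_pos: [0.5181, -0.0801, 0.0329]
tool_rot: [-180.0, 0.1, 180.0]
force: [-3.1, 0.8, 7.6]
grip_width: 0.0424
grasp_force: 12.0
```

Contact came at the expected height. Release, back off and check.

```bash
python3 -m jog '[{"dp":[0,0,-0.05],"twist":0,"fingers":0.6},{"dp":[0,0,-0.05],"twist":0,"fingers":0.8},{"dp":[0,0,-0.05],"twist":0,"fingers":0.9},{"dp":[0,0,-1],"twist":0,"fingers":0.9},{"dp":[0,0,-5],"twist":0,"fingers":0.9},{"dp":[0,0,-10],"twist":0,"fingers":0.9},{"dp":[0,0,-15],"twist":0,"fingers":0.9},{"dp":[0,0,-15],"twist":0,"fingers":0.9}]' 12
python3 - <<'E'
from m import *
s=cam('scene'); d=cam('side')
a=cv2.resize(s['pixels'][230:350,310:430],(480,480),interpolation=cv2.INTER_CUBIC); b=cv2.resize(d['pixels'][170:250,290:370],(320,320),interpolation=cv2.INTER_CUBIC)
o=np.zeros((480,800,3),np.uint8); o[:,:480]=a; o[:320,480:]=b; cv2.imwrite('pics/fin.png',o)
E
```

```text
time_s: 32.25
tool_pos: [0.5208, -0.0803, 0.1869]
tool_rot: [-179.9, 0.6, -180.0]
force: [-0.1, 0.1, -0.9]
grip_width: 0.0781
grasp_force: 0.0
```

View pics/fin.png

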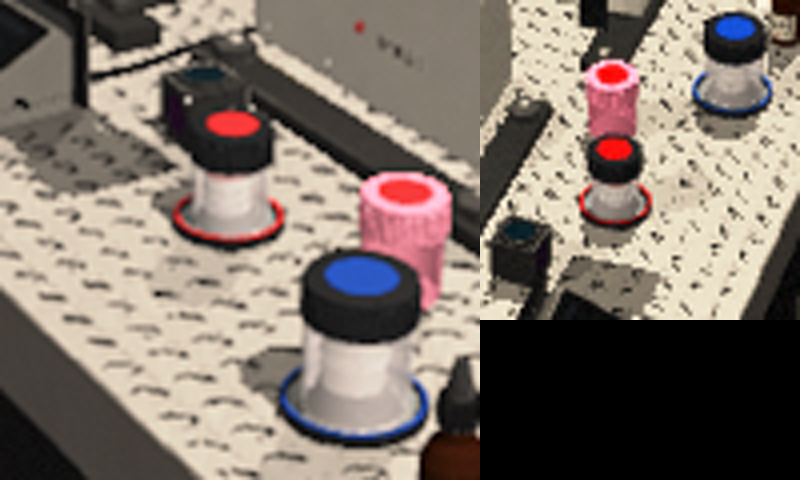

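Both covers sit upright inside their rims (red at (230,180), blue at (358,340)), and the robot is clear.

```bash
python3 -c "
from cell import env
print(env.sign_off())"
```

```text
the job is handed in; nothing more can be done
None
```

Both objectives stand nose up in their own bases with their matching covers fully down inside the rims, and the job was handed in at about 32 s with the robot clear.

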